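Pop open the push-to-open cupboard door beside the glass

ROBOT

A 6-joint arm with a two-finger parallel gripper is mounted at the origin on a cart in front of the work surface, level with it; the furniture and walls round the work are solid. World frame = base frame: x ahead of the robot, y to its left, z up, the work surface at z = 0. Lengths are in mm, angles in rad, forces in N, time in s.
With the tool pointing down it reaches from about 350 to 875 mm from the base axis. Payload 4.2 kg.
Tool frame: the origin (TCP) lies midway between the tips of the shut fingers; the grasp point (between the pads) lies 19 mm behind it; z points along the fingers, y is the line along which they close (so a half turn about z gives the same grasp; the last joint's range is limited). The gripper opens to 85 mm and grips with 20 to 120 N. Pads are 22 mm wide; open, the fingers measure 114 mm over their backs; the gripper's body (76 mm by 85 mm) begins 54 mm behind the grasp point. The pads swing forward as they close: fully open they stand 13 mm farther back than shut.
Start: joints at [-0.912, 0.385, 0.008, 0, -1.194, -0.259], TCP at [243.284, -575.684, 231.312] pointing down, gripper open.
Joint ranges: [-3.14, 3.14], [-1.21, 2.06], [-1.07, 1.41], [-3.16, 2.05], [-2.99, -0.16], [-3.1, 3.1]. Speed limits (rad/s): [2.79, 2.79, 3.14, 3.14, 3.14, 3.14].

INTERFACE

Orientations are given as a unit quaternion [x, y, z, w].
In Python, from bench import arm gives the robot as it stands. The module is installed in compiled form; this text tells all that it offers.
- The arm moves only by the shell command python3 -m handwheel 'ROWS' [OPENING]. ROWS is JSON, a list of rows, each an object of numbers: "x", "y", "z": the shift along the world's x, y, z each as a share of 20 cm, from -1 to 1; "ax", "ay", "az": the turn, a rotation vector about the world's x, y, z each as a share of 90 degrees, from -1 to 1. In form: [{"x": .., "y": .., "z": .., "ax": .., "ay": .., "az": ..}, ...]. A call has exactly 8 rows; each row shifts and turns the commanded pose from where the row before left it; what a row does not reach is not made up. A row lasts 1/10 s, in which the tool goes at most 50 mm and 8.59 degrees, less where a joint would pass 70% of its speed; a pose out of reach is approached as far as the arm can. A call with a number of a shift or a turn outside -1 to 1 is refused whole. A call with a gripper value outside its range is refused whole. OPENING is the opening, from -1 (shut) to 1 (fully open), set as the call begins (- or left out, the last holds). The fingers move at their own pace and stop on an object; the grip force is fixed at half the most. Time passes only in rows, so rows that do not move let the fingers close, or fill a call up. It gives the time, the measured TCP pose, the force, the opening and the grip force at its end, in the units of the state.
- arm.read_state(): the state, without advancing time (a new reading comes with each control period).
- arm.get_image(name): name is "side" or "top" or "wrist"; returns the picture (420x560x3 uint8, red, green, blue); there is no depth.
- arm.camera_params(name): a dict with "K" (3x3 intrinsics, pixels), "k1" (the pictures are not rectified: a ray, as slopes to the right and down, at radius r is drawn at 1 + k1 r^2 times it, then the intrinsics apply), "position" and "orientation" of the camera in the world. Camera axes: x right, y down, z forward; pixel columns grow to the right and rows downward; lengths in mm; the calibration is good to about 2 mm. A picture is of the moment at which its call begins: read the wrist's pose just before it. camera_params takes no time and is no camera call; for the wrist camera it gives the pose at the moment of the call.
- arm.job_done(): hands the job in; it is judged then, once.
The state is a dict: "clock": time; "joints": joint angles; "joint_vel": joint speeds; "joint_efforts": joint torques, N m; "position": TCP position; "ee_rot": TCP orientation; "contact_force": force on the tool from outside, world axes, zero at the start; "wrist_torque": the same for the moment, N m; "gripper_width": finger opening in mm; "grasp_force": force on a finger pad.
Only numpy, scipy, OpenCV 4.12 (cv2) and the standard library are available. Lean on these libraries where they do the work, as an engineer would, in place of code of your own. Each camera call takes 0.05 s, during which the arm holds its last target. There are 200 camera calls.

TASK

The glass tumbler is to be put away in the small cupboard on the counter, so get that side ready: press the push-to-open door at the end of the cupboard where the tumbler stands so that it springs ajar, then push that door round with a finger until it stands wide open, about square to the cupboard. Leave the other door closed, and leave the tumbler and the tea box standing where they are.

Things in the scene. Friction and masses are not known exactly. Their poses are not given: they have to be found in the camera images.
- cupboard: low wooden cupboard, fixed, 140 mm deep (x), 336 wide (y), 165 high. Origin: centre of its underside; x points from the front inwards, y to its left end, z up. Front face at x = -70 mm. Two white doors without handles, left (y > 0) and right, fill the front; hinged at the outer ends (y = +-153 mm), their free edges meet in the middle, 6 mm apart. The top board starts 28 mm behind the front.
- left_door (a joint): left door (y > 0 half of the front). rad: 0 closed and latched, grows as it swings out towards the robot, stop at 1.65. Pressed in 7 to 8 mm at the free edge (joint -0.05; stop -0.062; about 5 N) the catch lets go; as the finger backs off, a spring pushes it out to 0.6 to 0.7, where it stays. From there it swings with light friction and stays where left. Once released it does not latch again
- right_door (a joint): right door (y < 0 half of the front). rad: 0 closed and latched, grows as it swings out towards the robot, stop at 1.65. Pressed in 7 to 8 mm at the free edge (joint -0.05; stop -0.062; about 5 N) the catch lets go; as the finger backs off, a spring pushes it out to 0.6 to 0.7, where it stays. From there it swings with light friction and stays where left. Once released it does not latch again
- left_edge (a point): outer face of the left door at its free edge, half-way up (92 mm above the worktop), 150 mm from the hinge axis; moves with the door. The door is a flat panel 148 mm wide, 144 high (20 to 164 mm above the worktop) and 18 thick, flush with the cupboard's sides when closed. Axes as the cupboard's when closed
- right_edge (a point): outer face of the right door at its free edge, half-way up (92 mm above the worktop), 150 mm from the hinge axis; moves with the door. The door is a flat panel 148 mm wide, 144 high (20 to 164 mm above the worktop) and 18 thick, flush with the cupboard's sides when closed. Axes as the cupboard's when closed
- left_hinge (a point): point on the upright hinge axis of the left door, in the plane of its outer face, 92 mm above the worktop. An order pad, 11 mm high, lies fixed on the cupboard's top
- right_hinge (a point): point on the upright hinge axis of the right door, in the plane of its outer face, 92 mm above the worktop. An order pad, 11 mm high, lies fixed on the cupboard's top
- tumbler: clear glass tumbler, 80 mm across and 91 mm high, standing upright on the worktop just beyond one end of the cupboard (left or right); it shows which door is wanted. Origin: centre of its underside, z up
- tea_box: green cardboard tea box, 46 x 59 mm and 100 mm high, standing upright on the worktop beyond the other end of the cupboard. Origin: centre of its underside, z up
There are look-alikes about, which are no part of the job. Leave any blue or yellow look-alike of the tumbler alone.

How it is judged (in metres and radians):
On the way, in this order (a step that is already met when the one before it is completed fails the run):
1. the door on the tumbler's side has sprung ajar (((y of tumbler in the frame of cupboard above 0 m and value of joint left_door above 0.3 rad) or (y of tumbler in the frame of cupboard below 0 m and value of joint right_door above 0.3 rad))), for 0.1 s.
2. that door has been pushed wide open (((y of tumbler in the frame of cupboard above 0 m and value of joint left_door above 1.25 rad) or (y of tumbler in the frame of cupboard below 0 m and value of joint right_door above 1.25 rad))), for 0.1 s.
At the end, for the whole second after the job is handed in: the door on the tumbler's side stands open by more than 1.25 rad (72 degrees) and at rest, the other door is still latched shut (below 0.04 rad), and the tumbler and the tea box stand upright within 20 mm of where they were (((y of tumbler in the frame of cupboard above 0 m and value of joint left_door above 1.25 rad and value of joint right_door below 0.04 rad and velocity of joint left_door between -0.1 and 0.1 rad/s) or (y of tumbler in the frame of cupboard below 0 m and value of joint right_door above 1.25 rad and value of joint left_door below 0.04 rad and velocity of joint right_door between -0.1 and 0.1 rad/s)) and distance of each of tumbler, tea_box from where it was at the start of the episode below 0.02 m and angle between each of tumbler, tea_box's own z axis and vertical below 0.1 rad and linear speed of each of tumbler, tea_box below 0.02 m/s); the robot touches nothing.
It fails at once if the other door was opened ((y of tumbler in the frame of cupboard above 0 m and value of joint right_door above 0.1 rad) or (y of tumbler in the frame of cupboard below 0 m and value of joint left_door above 0.1 rad)).
It fails at once if the tumbler or the tea box was lifted, tipped or pushed away (distance of any of tumbler, tea_box from where it was at the start of the episode above 0.03 m or angle between any of tumbler, tea_box's own z axis and vertical above 0.3 rad).
It also fails if it takes over 45 s, if anything falls off the work surface, if the arm or the gripper's body presses on something with over 40 N, if the wrist force passes 120 N, or if a joint passes its speed limit or range.

## Working session

There is one attempt and no reset: what is moved stays moved. The work goes in short steps, Python scripts to look and compute and a shell command to move; the robot and the scene stay as the last step left them, time stands still between calls to the robot, and variables do not carry over. Pictures are saved under pics/ and viewed, at most 10 in all, crops included, and the job is handed in when it is done.

```bash
mkdir -p pics; python3 - <<'E'
from bench import arm
import cv2
for n in("side","top"):
    cv2.imwrite(f"pics/{n}0.png",arm.get_image(n)[:,:,::-1]); p=arm.camera_params(n);print(n,p)
print(arm.read_state())
E
```

```text
side {'K': array([[435.68529285,   0.        , 280.39286949],
       [  0.        , 435.68529285, 205.57303414],
       [  0.        ,   0.        ,   1.        ]]), 'k1': -0.14120244874259935, 'position': array([ 28.32280745, 719.29534581, 745.02465838]), 'orientation': array([-0.2888333 ,  0.84427835, -0.43053444,  0.13568157])}
top {'K': array([[520.15955707,   0.        , 280.11918487],
       [  0.        , 520.15955707, 214.95919131],
       [  0.        ,   0.        ,   1.        ]]), 'k1': -0.19285984922318322, 'position': array([ 225.56937304, -147.99345071, 1364.68672111]), 'orientation': array([ 0.80470841, -0.57726474,  0.07924061, -0.11371337])}
{'clock': 0.1, 'joints': array([-9.12414861e-01,  3.85498335e-01,  6.76814329e-03, -4.11623740e-04,
       -1.19396647e+00, -2.58621929e-01]), 'joint_vel': array([-0.00039013, -0.00235278,  0.00293236,  0.00266322, -0.0004197 ,
       -0.00047057]), 'joint_efforts': array([-4.63187898e-04, -3.93319809e+01,  1.88929796e+01,  4.19797227e+00,
       -2.59522974e-03,  8.54169940e-06]), 'position': array([ 243.07758182, -575.24499194,  230.32535896]), 'ee_rot': array([-1.98476997e-01,  9.80105067e-01,  9.36702252e-04, -2.49008358e-04]), 'contact_force': array([ 0.81238179, -0.02736478,  0.57562693]), 'wrist_torque': array([ 0.00814106, -0.01413988, -0.00802689]), 'grasp_force': 0.0, 'gripper_width': 85.22950777986196}
```

View pics/side0.png

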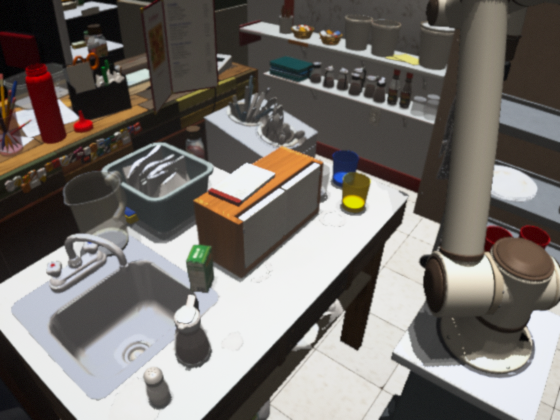

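View pics/top0.png

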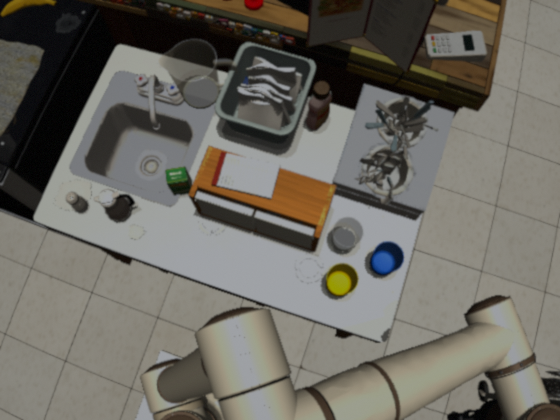

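The side view shows the cupboard at about (260,210), with the green tea box at its left end (200,268) and a clear glass at its far, right end (322,180). In the top view the candidates are clear glass (346,236), blue (385,259) and yellow (341,281). Only the clear one fits, and it stands at the right end. The tea box (178,180) is at the left end, so I want the right door. I'll confirm this in a crop.

```bash
python3 - <<'E'
import cv2
i=cv2.imread("pics/top0.png")[135:305,160:420]
cv2.imwrite("pics/c1.png",cv2.resize(i,None,fx=3,fy=3,interpolation=cv2.INTER_CUBIC))
i=cv2.imread("pics/side0.png")[140:285,180:380]
cv2.imwrite("pics/c2.png",cv2.resize(i,None,fx=4,fy=4,interpolation=cv2.INTER_CUBIC))
E
```

```text
(no output)
```

View pics/c1.png

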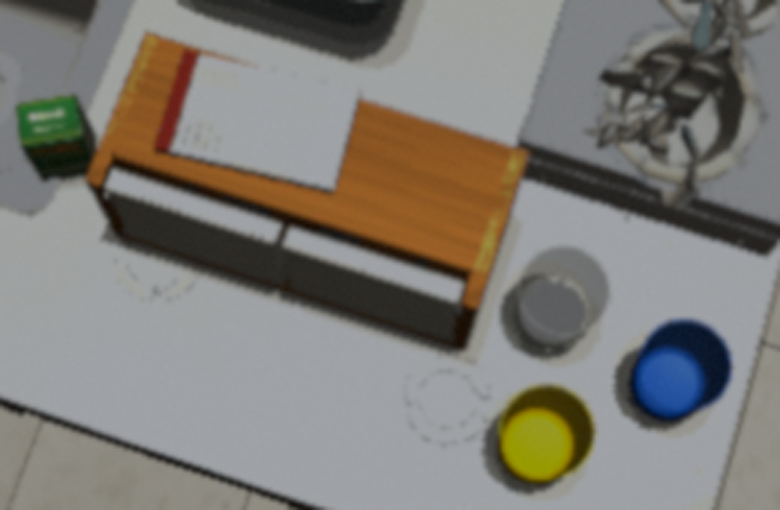

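View pics/c2.png

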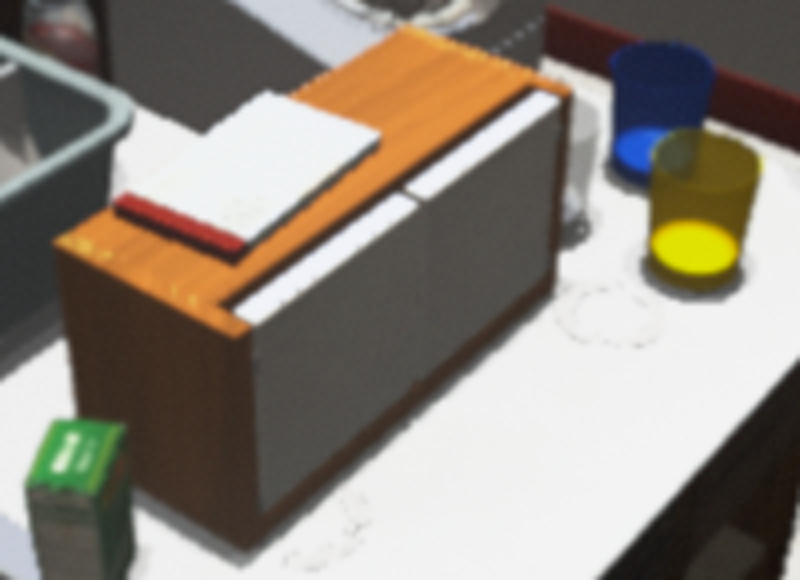

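Confirmed: the clear glass, crop (553,300), stands at the right end. The front top edge runs from (112,197) to (463,303), with the gap at about (284,240).

```bash
cat > h.py <<'E'
import numpy as np,cv2
from scipy.spatial.transform import Rotation as R
def ray(p,uv):
    n=cv2.undistortPoints(np.array(uv,float).reshape(-1,1,2),p["K"],np.array([p["k1"],0,0,0.]))[:,0]
    return R.from_quat(p["orientation"]).apply(np.c_[n,np.ones(len(n))])
def onz(p,uv,z):
    d=ray(p,uv);c=p["position"];return c+d*((np.array(z)-c[2])/d[:,2])[:,None]
E
python3 - <<'E'
from bench import arm
from h import *
np.set_printoptions(suppress=True,precision=1)
t=[(112,197),(280,233),(287,248),(463,303),(92,182),(468,345),(525,152),(552,315),(548,432),(668,383)]
P=onz(arm.camera_params("top"),np.array(t)/3+[160-.33,135-.33],[164,164,164,164,165,0,165,5,5,5]);print(P)
s=[(248,337),(252,325),(412,208),(424,203),(558,100),(570,92),(696,250),(655,155)]
Q=onz(arm.camera_params("side"),np.array(s)/4+[180-.37,140-.37],[165,164,164,164,164,165,5,5]);print(Q)
for a,b in((P[0],P[3]),(Q[1],Q[4])):
    d=b-a;print(np.hypot(*d[:2]),np.degrees(np.arctan2(d[1],d[0])))
E
```

```text
[[ 519.1  169.8  164. ]
 [ 534.1   30.2  164. ]
 [ 524.1   20.7  164. ]
 [ 526.  -126.4  164. ]
 [ 525.5  189.9  165. ]
 [ 531.7 -139.5    0. ]
 [ 662.4 -136.   165. ]
 [ 580.8 -202.7    5. ]
 [ 478.4 -230.3    5. ]
 [ 554.3 -319.5    5. ]]
[[ 520.7  188.   165. ]
 [ 526.6  178.1  164. ]
 [ 526.3   35.8  164. ]
 [ 523.9   27.2  164. ]
 [ 526.9 -122.6  164. ]
 [ 525.5 -134.7  165. ]
 [ 468.1 -238.6    5. ]
 [ 557.4 -331.1    5. ]]
296.32591558501395 -88.65169979147768
300.6843820282826 -89.95258908012022
```

```bash
python3 -m handwheel '[{"x":0.06,"y":0.18,"az":-0.085},{"x":0.06,"y":0.18,"az":-0.085},{"x":0.06,"y":0.18,"az":-0.085},{"x":0.06,"y":0.18},{"x":0.06,"y":0.18},{"x":0.06,"y":0.18},{"x":0.06,"y":0.18},{"x":0.06,"y":0.18}]' -1
python3 -m handwheel '[{"x":0.06,"y":0.18},{"x":0.06,"y":0.18},{"x":0.06,"y":0.18},{"x":0.06,"y":0.18},{"x":0.06,"y":0.18},{"x":0.06,"y":0.18},{"x":0.06,"y":0.18},{"x":0.06,"y":0.18}]'
```

```text
invalid input at $[0]: expected keys x, y, z, ax, ay, az
invalid input at $[0]: expected keys x, y, z, ax, ay, az
```

```bash
python3 -m handwheel '[{"x":0.06,"y":0.18,"z":0,"ax":0,"ay":0,"az":-0.085},{"x":0.06,"y":0.18,"z":0,"ax":0,"ay":0,"az":-0.085},{"x":0.06,"y":0.18,"z":0,"ax":0,"ay":0,"az":-0.085},{"x":0.06,"y":0.18,"z":0,"ax":0,"ay":0,"az":0},{"x":0.06,"y":0.18,"z":0,"ax":0,"ay":0,"az":0},{"x":0.06,"y":0.18,"z":0,"ax":0,"ay":0,"az":0},{"x":0.06,"y":0.18,"z":0,"ax":0,"ay":0,"az":0},{"x":0.06,"y":0.18,"z":0,"ax":0,"ay":0,"az":0}]' -1
python3 -m handwheel '[{"x":0.06,"y":0.18,"z":0,"ax":0,"ay":0,"az":0},{"x":0.06,"y":0.18,"z":0,"ax":0,"ay":0,"az":0},{"x":0.06,"y":0.18,"z":0,"ax":0,"ay":0,"az":0},{"x":0.06,"y":0.18,"z":0,"ax":0,"ay":0,"az":0},{"x":0.06,"y":0.18,"z":0,"ax":0,"ay":0,"az":0},{"x":0.06,"y":0.18,"z":0,"ax":0,"ay":0,"az":0},{"x":0.06,"y":0.18,"z":0,"ax":0,"ay":0,"az":0},{"x":0.06,"y":0.18,"z":0,"ax":0,"ay":0,"az":0}]'
```

```text
clock: 0.9
position: [339.2, -286.1, 231.0]
ee_rot: [0.001, 1.0, 0.0, -0.0]
contact_force: [0.4, -0.5, -0.1]
gripper_width: -0.5
grasp_force: 0.0
clock: 1.7
position: [435.1, 1.9, 231.2]
ee_rot: [0.0, 1.0, 0.0, -0.0]
contact_force: [0.3, 0.3, 0.8]
gripper_width: -0.1
grasp_force: 0.0
```

```bash
python3 -m handwheel '[{"x":0,"y":0,"z":-0.12,"ax":0,"ay":0,"az":0},{"x":0,"y":0,"z":-0.12,"ax":0,"ay":0,"az":0},{"x":0,"y":0,"z":-0.12,"ax":0,"ay":0,"az":0},{"x":0,"y":0,"z":-0.12,"ax":0,"ay":0,"az":0},{"x":0,"y":0,"z":-0.12,"ax":0,"ay":0,"az":0},{"x":0.05,"y":0.01,"z":0,"ax":0,"ay":0,"az":0},{"x":0.05,"y":0.01,"z":0,"ax":0,"ay":0,"az":0},{"x":0.05,"y":0,"z":0,"ax":0,"ay":0,"az":0}]' -1
python3 - <<'E'
from bench import arm
import cv2
i=arm.get_image("side")[120:290,150:390,::-1]
cv2.imwrite("pics/s1.png",cv2.resize(i,None,fx=3,fy=3,interpolation=cv2.INTER_CUBIC))
E
```

```text
clock: 2.5
position: [467.6, 4.9, 112.7]
ee_rot: [0.0, 1.0, 0.0, 0.002]
contact_force: [-0.1, 1.2, -0.5]
gripper_width: 0.4
grasp_force: 0.0
```

View pics/s1.png

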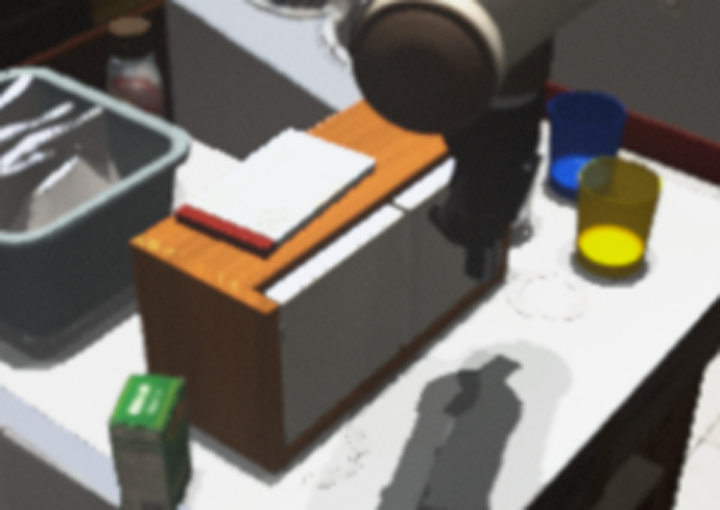

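The shut fingers hang in front of the right door, just right of the gap. The linkage knuckles stick out on the left, so I'll go a little higher and further right before pressing.

```bash
python3 -m handwheel '[{"x":0.06,"y":-0.03,"z":0.03,"ax":0,"ay":0,"az":0},{"x":0.06,"y":-0.03,"z":0.03,"ax":0,"ay":0,"az":0},{"x":0.03,"y":0,"z":0,"ax":0,"ay":0,"az":0},{"x":0.015,"y":0,"z":0,"ax":0,"ay":0,"az":0},{"x":0.015,"y":0,"z":0,"ax":0,"ay":0,"az":0},{"x":0.015,"y":0,"z":0,"ax":0,"ay":0,"az":0},{"x":0,"y":0,"z":0,"ax":0,"ay":0,"az":0},{"x":0,"y":0,"z":0,"ax":0,"ay":0,"az":0}]'
```

```text
clock: 3.35
position: [504.0, -7.6, 123.2]
ee_rot: [0.0, 1.0, -0.0, -0.0]
contact_force: [0.1, -0.1, -0.2]
gripper_width: 0.1
grasp_force: 0.0
```

```bash
python3 -m handwheel '[{"x":0.015,"y":0,"z":0,"ax":0,"ay":0,"az":0},{"x":0.015,"y":0,"z":0,"ax":0,"ay":0,"az":0},{"x":0.015,"y":0,"z":0,"ax":0,"ay":0,"az":0},{"x":0.01,"y":0,"z":0,"ax":0,"ay":0,"az":0},{"x":0,"y":0,"z":0,"ax":0,"ay":0,"az":0},{"x":0,"y":0,"z":0,"ax":0,"ay":0,"az":0},{"x":0,"y":0,"z":0,"ax":0,"ay":0,"az":0},{"x":0,"y":0,"z":0,"ax":0,"ay":0,"az":0}]'
```

```text
clock: 4.15
position: [514.7, -7.8, 123.0]
ee_rot: [0.001, 1.0, -0.0, -0.001]
contact_force: [-1.4, 0.4, -0.2]
gripper_width: 0.1
grasp_force: 0.0
```

```bash
python3 -m handwheel '[{"x":0.01,"y":0,"z":0,"ax":0,"ay":0,"az":0},{"x":0.01,"y":0,"z":0,"ax":0,"ay":0,"az":0},{"x":0,"y":0,"z":0,"ax":0,"ay":0,"az":0},{"x":0,"y":0,"z":0,"ax":0,"ay":0,"az":0},{"x":0,"y":0,"z":0,"ax":0,"ay":0,"az":0},{"x":0,"y":0,"z":0,"ax":0,"ay":0,"az":0},{"x":0,"y":0,"z":0,"ax":0,"ay":0,"az":0},{"x":0,"y":0,"z":0,"ax":0,"ay":0,"az":0}]'
python3 -m handwheel '[{"x":0.01,"y":0,"z":0,"ax":0,"ay":0,"az":0},{"x":0,"y":0,"z":0,"ax":0,"ay":0,"az":0},{"x":0,"y":0,"z":0,"ax":0,"ay":0,"az":0},{"x":0,"y":0,"z":0,"ax":0,"ay":0,"az":0},{"x":0,"y":0,"z":0,"ax":0,"ay":0,"az":0},{"x":0,"y":0,"z":0,"ax":0,"ay":0,"az":0},{"x":0,"y":0,"z":0,"ax":0,"ay":0,"az":0},{"x":0,"y":0,"z":0,"ax":0,"ay":0,"az":0}]'
```

```text
clock: 4.95
position: [518.9, -7.8, 123.1]
ee_rot: [0.0, 1.0, -0.0, -0.0]
contact_force: [-4.5, -1.3, -1.2]
gripper_width: 0.4
grasp_force: 0.0
clock: 5.75
position: [520.8, -7.8, 123.1]
ee_rot: [0.0, 1.0, -0.0, -0.001]
contact_force: [-5.2, -1.9, -1.1]
gripper_width: 0.2
grasp_force: 0.0
```

```bash
python3 -m handwheel '[{"x":0.005,"y":0,"z":0,"ax":0,"ay":0,"az":0},{"x":0,"y":0,"z":0,"ax":0,"ay":0,"az":0},{"x":0,"y":0,"z":0,"ax":0,"ay":0,"az":0},{"x":0,"y":0,"z":0,"ax":0,"ay":0,"az":0},{"x":-0.03,"y":0,"z":0,"ax":0,"ay":0,"az":0},{"x":-0.03,"y":0,"z":0,"ax":0,"ay":0,"az":0},{"x":0,"y":0,"z":0,"ax":0,"ay":0,"az":0},{"x":0,"y":0,"z":0,"ax":0,"ay":0,"az":0}]'
```

```text
clock: 6.55
position: [510.8, -7.4, 123.8]
ee_rot: [0.0, 1.0, 0.0, 0.001]
contact_force: [-2.2, 1.0, 1.7]
gripper_width: -0.1
grasp_force: 0.0
```

The door still presses on the finger, even though the finger is now back past the closed position, so the catch has let go. Next I'll back well away.

```bash
python3 -m handwheel '[{"x":-0.08,"y":0,"z":0,"ax":0,"ay":0,"az":0},{"x":-0.1,"y":0,"z":0,"ax":0,"ay":0,"az":0},{"x":-0.1,"y":0.03,"z":0,"ax":0,"ay":0,"az":0},{"x":-0.1,"y":0.04,"z":0,"ax":0,"ay":0,"az":0},{"x":-0.1,"y":0.05,"z":0,"ax":0,"ay":0,"az":0},{"x":-0.06,"y":0.05,"z":0,"ax":0,"ay":0,"az":0},{"x":0,"y":0,"z":0,"ax":0,"ay":0,"az":0},{"x":0,"y":0,"z":0,"ax":0,"ay":0,"az":0}]'
python3 - <<'E'
from bench import arm
import cv2
a=arm.get_image("side")[120:290,150:390,::-1]
b=arm.get_image("top")[135:305,160:420,::-1]
i=cv2.resize(cv2.hconcat([a,b]),(800,272),interpolation=cv2.INTER_CUBIC)
cv2.imwrite("pics/s2.png",i)
E
```

```text
clock: 7.35
position: [403.7, 27.0, 124.0]
ee_rot: [-0.0, 1.0, 0.0, 0.002]
contact_force: [0.9, 0.0, 0.1]
gripper_width: 0.1
grasp_force: 0.0
```

View pics/s2.png

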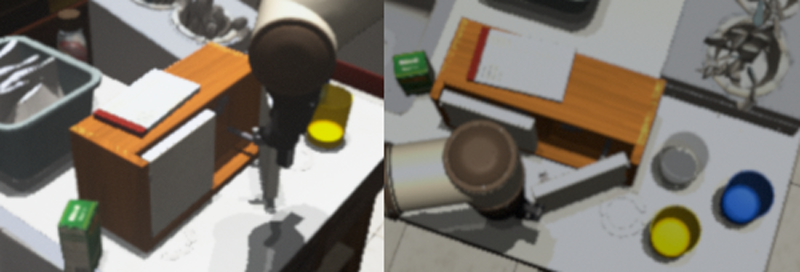

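The right door stands ajar at about 0.65 rad, its free edge near (530,190) of the composite, and the finger is just outside it. I'll go round the free edge to the inner side.

```bash
python3 -m handwheel '[{"x":0,"y":0.11,"z":0,"ax":0,"ay":0,"az":0},{"x":0.11,"y":0,"z":0,"ax":0,"ay":0,"az":0},{"x":0.11,"y":0,"z":0,"ax":0,"ay":0,"az":0},{"x":0.11,"y":0,"z":0,"ax":0,"ay":0,"az":0},{"x":0,"y":-0.11,"z":0,"ax":0,"ay":0,"az":0},{"x":0,"y":-0.08,"z":0,"ax":0,"ay":0,"az":0},{"x":0,"y":-0.06,"z":0,"ax":0,"ay":0,"az":0},{"x":0,"y":0,"z":0,"ax":0,"ay":0,"az":0}]'
```

```text
clock: 8.25
position: [465.9, 3.2, 121.9]
ee_rot: [0.003, 1.0, 0.005, -0.002]
contact_force: [-13.9, 32.5, 3.9]
gripper_width: 0.0
grasp_force: 24.7
```

```bash
python3 -m handwheel '[{"x":-0.035,"y":-0.025,"z":0,"ax":0,"ay":0,"az":0},{"x":-0.035,"y":-0.025,"z":0,"ax":0,"ay":0,"az":0},{"x":-0.035,"y":-0.025,"z":0,"ax":0,"ay":0,"az":0},{"x":-0.035,"y":-0.025,"z":0,"ax":0,"ay":0,"az":0},{"x":-0.03,"y":-0.03,"z":0,"ax":0,"ay":0,"az":0},{"x":-0.03,"y":-0.03,"z":0,"ax":0,"ay":0,"az":0},{"x":0,"y":0,"z":0,"ax":0,"ay":0,"az":0},{"x":0,"y":0,"z":0,"ax":0,"ay":0,"az":0}]'
```

```text
clock: 9.05
position: [416.1, -32.6, 120.2]
ee_rot: [0.004, 1.0, 0.001, -0.013]
contact_force: [-29.8, 26.2, 17.3]
gripper_width: -0.3
grasp_force: 30.8
```

The forces are higher than a lightly swinging door should give, so I'll look before going on.

```bash
python3 - <<'E'
from bench import arm
import cv2
s=arm.read_state();print(s["position"],s["contact_force"],s["wrist_torque"])
a=arm.get_image("side")[120:290,150:390,::-1]
b=arm.get_image("top")[135:305,160:420,::-1]
f=lambda i:cv2.resize(i,None,fx=1.7,fy=1.7,interpolation=cv2.INTER_CUBIC)
f2=lambda i:cv2.resize(i,None,fx=2.0,fy=2.0,interpolation=cv2.INTER_CUBIC)
w=f(b);v=cv2.resize(a,(358,w.shape[0]))
cv2.imwrite("pics/s3.png",cv2.hconcat([v,w]))
E
```

```text
[416.12532189 -32.59442557 120.21564358] [-29.84141049  26.18158343  17.31941668] [ 7.33418456  8.39634175 -0.15814573]
```

View pics/s3.png

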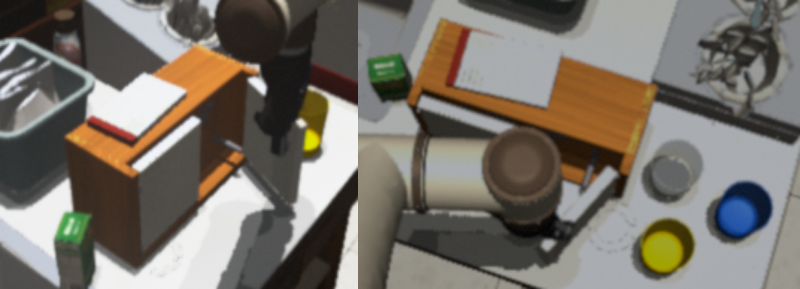

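```bash
python3 - <<'E'
from bench import arm
from h import *
np.set_printoptions(suppress=True,precision=0)
i=arm.get_image("top");s=arm.read_state();print(s["position"],s["contact_force"])
j=i[190:300,240:350,::-1]
a=arm.get_image("side")[160:260,270:370,::-1]
f=lambda k:cv2.resize(k,(400,400),interpolation=cv2.INTER_CUBIC)
cv2.imwrite("pics/s4.png",cv2.hconcat([f(j),f(a)]))
p=arm.camera_params("top")
print(onz(p,np.array([(615,170),(545,240),(555,252)])*[1,1]/1.7+[160-358/1.7,135],[164]*3))
E
```

```text
[416. -33. 120.] [-30.  25.  18.]
[[ 525. -120.  164.]
 [ 401.  -59.  164.]
 [ 389.  -77.  164.]]
```

View pics/s4.png

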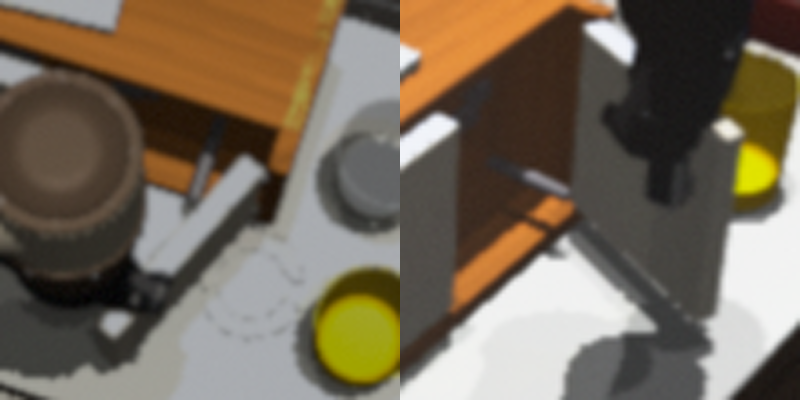

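The finger is on the inner side and the door stands at about 1.1 rad. The hand's knuckles, roughly 40 mm above the tips, overlap the door's top edge at z 164 and wedge on it. I'll rise straight out to free them.

```bash
python3 -m handwheel '[{"x":0,"y":0,"z":0.04,"ax":0,"ay":0,"az":0},{"x":0,"y":0,"z":0.06,"ax":0,"ay":0,"az":0},{"x":0,"y":0,"z":0.06,"ax":0,"ay":0,"az":0},{"x":0,"y":0,"z":0.06,"ax":0,"ay":0,"az":0},{"x":0,"y":0,"z":0.06,"ax":0,"ay":0,"az":0},{"x":0,"y":0,"z":0.06,"ax":0,"ay":0,"az":0},{"x":0,"y":0,"z":0.06,"ax":0,"ay":0,"az":0},{"x":0,"y":0,"z":0,"ax":0,"ay":0,"az":0}]'
python3 - <<'E'
from bench import arm
import cv2
i=arm.get_image("top")
j=i[190:300,240:350,::-1]
a=arm.get_image("side")[160:260,270:370,::-1]
f=lambda k:cv2.resize(k,(400,400),interpolation=cv2.INTER_CUBIC)
cv2.imwrite("pics/s5.png",cv2.hconcat([f(j),f(a)]))
E
```

```text
clock: 10.05
position: [430.1, -33.8, 204.7]
ee_rot: [0.001, 1.0, 0.0, 0.002]
contact_force: [-0.4, -0.0, 0.2]
gripper_width: -0.1
grasp_force: 0.0
```

View pics/s5.png

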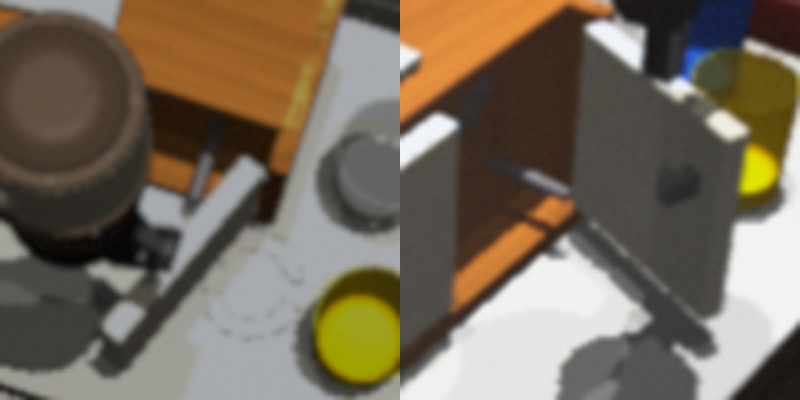

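```bash
python3 - <<'E'
from bench import arm
from h import *
np.set_printoptions(suppress=True,precision=0)
P=onz(arm.camera_params("top"),np.array([(248,155),(265,173),(104,325),(125,343)])/3.636+[239.6,189.6],[164]*4);print(P)
for a,b in((0,2),(1,3)):
    d=P[b]-P[a];print(np.hypot(*d[:2]),np.arctan2(-d[0],d[1]))
s=np.array([(590,25),(710,138),(740,130)])-[400,0]
print(onz(arm.camera_params("side"),s/4+[269.6,159.6],[164]*3))
E
```

```text
[[ 529. -110.  164.]
 [ 521. -124.  164.]
 [ 393.  -57.  164.]
 [ 387.  -74.  164.]]
145.99327553497008 1.201626034584058
143.98285055754317 1.2127730832335597
[[ 528. -114.  164.]
 [ 402.  -51.  164.]
 [ 392.  -70.  164.]]
```

The door stands at about 1.2 rad and everything is clear. I'll come down with only the tips below the door's top edge, then push gently in -y.

```bash
python3 -m handwheel '[{"x":-0.02,"y":0.03,"z":-0.08,"ax":0,"ay":0,"az":0},{"x":-0.02,"y":0.02,"z":-0.08,"ax":0,"ay":0,"az":0},{"x":0,"y":0,"z":-0.08,"ax":0,"ay":0,"az":0},{"x":0,"y":0,"z":-0.06,"ax":0,"ay":0,"az":0},{"x":0,"y":-0.04,"z":0,"ax":0,"ay":0,"az":0},{"x":0,"y":-0.04,"z":0,"ax":0,"ay":0,"az":0},{"x":0,"y":-0.03,"z":0,"ax":0,"ay":0,"az":0},{"x":0,"y":0,"z":0,"ax":0,"ay":0,"az":0}]'
```

```text
clock: 10.95
position: [420.6, -46.5, 143.8]
ee_rot: [0.001, 1.0, 0.0, 0.001]
contact_force: [-0.3, -1.1, -1.0]
gripper_width: 0.2
grasp_force: 0.0
```

```bash
python3 -m handwheel '[{"x":0,"y":-0.02,"z":0,"ax":0,"ay":0,"az":0},{"x":0,"y":-0.02,"z":0,"ax":0,"ay":0,"az":0},{"x":0,"y":-0.02,"z":0,"ax":0,"ay":0,"az":0},{"x":0,"y":-0.02,"z":0,"ax":0,"ay":0,"az":0},{"x":0,"y":-0.02,"z":0,"ax":0,"ay":0,"az":0},{"x":0,"y":0,"z":0,"ax":0,"ay":0,"az":0},{"x":0,"y":0,"z":0,"ax":0,"ay":0,"az":0},{"x":0,"y":0,"z":0,"ax":0,"ay":0,"az":0}]'
```

```text
clock: 11.75
position: [420.3, -65.7, 143.3]
ee_rot: [0.0, 1.0, -0.0, -0.0]
contact_force: [0.1, 1.0, -0.3]
gripper_width: 0.5
grasp_force: 0.0
```

Contact is light, so I'll carry on, then back off in +y and rise.

```bash
python3 -m handwheel '[{"x":0,"y":-0.02,"z":0,"ax":0,"ay":0,"az":0},{"x":0,"y":-0.02,"z":0,"ax":0,"ay":0,"az":0},{"x":0,"y":-0.02,"z":0,"ax":0,"ay":0,"az":0},{"x":0,"y":-0.02,"z":0,"ax":0,"ay":0,"az":0},{"x":0,"y":-0.02,"z":0,"ax":0,"ay":0,"az":0},{"x":0,"y":-0.01,"z":0,"ax":0,"ay":0,"az":0},{"x":0,"y":0,"z":0,"ax":0,"ay":0,"az":0},{"x":0,"y":0,"z":0,"ax":0,"ay":0,"az":0}]'
python3 -m handwheel '[{"x":0,"y":0.04,"z":0,"ax":0,"ay":0,"az":0},{"x":0,"y":0.06,"z":0,"ax":0,"ay":0,"az":0},{"x":0,"y":0.08,"z":0.05,"ax":0,"ay":0,"az":0},{"x":0,"y":0.1,"z":0.1,"ax":0,"ay":0,"az":0},{"x":0,"y":0.1,"z":0.15,"ax":0,"ay":0,"az":0},{"x":0,"y":0.1,"z":0.15,"ax":0,"ay":0,"az":0},{"x":0,"y":0.1,"z":0.1,"ax":0,"ay":0,"az":0},{"x":0,"y":0,"z":0,"ax":0,"ay":0,"az":0}]'
python3 - <<'E'
from bench import arm
import cv2
b=arm.get_image("top")[135:305,160:420,::-1]
a=arm.get_image("side")[120:290,150:390,::-1]
cv2.imwrite("pics/s6.png",cv2.resize(cv2.hconcat([a,b]),(800,272),interpolation=cv2.INTER_CUBIC))
E
```

```text
clock: 12.55
position: [420.4, -87.8, 143.3]
ee_rot: [0.0, 1.0, -0.0, 0.0]
contact_force: [0.2, 0.5, -0.5]
gripper_width: 0.3
grasp_force: 0.0
clock: 13.35
position: [422.0, 31.2, 256.5]
ee_rot: [-0.002, 1.0, 0.001, 0.004]
contact_force: [-0.4, 0.4, 0.2]
gripper_width: -0.0
grasp_force: 0.0
```

View pics/s6.png

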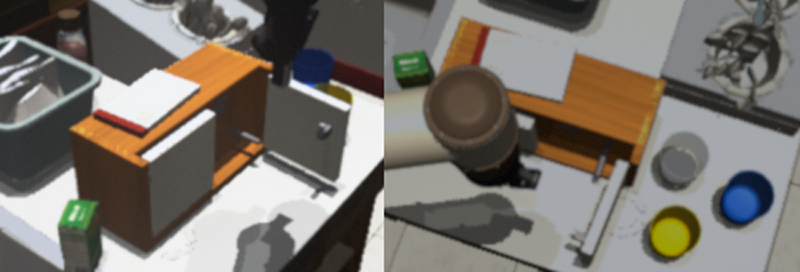

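The right door now stands wide open, its strip running from (622,165) to (590,252). The left door is closed, and the tumbler and tea box are unmoved. I'll check the angle.

```bash
python3 - <<'E'
from bench import arm
from h import *
P=onz(arm.camera_params("top"),np.array([(618,163),(585,250),(627,167),(593,255)])/1.6+[160-240,135],[164]*4);print(P.round())
for a,b in((0,1),(2,3)):
    d=P[b]-P[a];print(np.arctan2(-d[0],d[1]))
E
```

```text
[[ 517. -110.  164.]
 [ 379. -105.  164.]
 [ 516. -124.  164.]
 [ 376. -118.  164.]]
1.5336113728047616
1.5250067899992434
```

```bash
python3 -c "
from bench import arm
print(arm.job_done())"
```

```text
the job is handed in; nothing more can be done
None
```

I opened the right-hand door, the one on the tumbler's side, to about 1.53 rad (measured from the top camera) and handed the job in at about 13 s; no verdict came back. The left door is still closed and the tumbler and tea box look unmoved, but the gripper wedged briefly on the door's top edge, with about 43 N on the wrist sensor. That is well under the 120 N wrist limit, but it may have broken the 40 N gripper-body limit.

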